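Strip the bent hoop off its knock-down former and stow the former's parts

ROBOT

A 7-joint arm with a two-finger parallel gripper is mounted at the origin on the work surface; the furniture and walls round the work are solid. World frame = base frame: x ahead of the robot, y to its left, z up, the work surface at z = 0. Lengths are in m, angles in rad, forces in N, time in s.
With the tool pointing down it reaches from about 0.35 to 0.9 m from the base axis. Payload 19.9 kg.
Tool frame: the origin (TCP) lies midway between the tips of the shut fingers; the grasp point (between the pads) lies 19 mm behind it; x points along the fingers, z is the direction in which the jaws open and shut, and the axes are right-handed (so a half turn about x gives the same grasp; the last joint's range is limited). The gripper opens to 94 mm and grips with 3 to 60 N. Pads are 16 mm wide; open, the fingers measure 119 mm over their backs; the gripper's body (75 mm by 177 mm) begins 78 mm behind the grasp point.
Start: joints at [1.202, 0.417, -0.01, 1.614, 0.005, 1.111, -0.053], TCP at [0.201, -0.592, 0.205] pointing down, gripper open.
Joint ranges: [-2.81, 2.81], [-0.39, 2.02], [-1.27, 1.25], [0.06, 2.57], [-1.19, 4.33], [0.19, 2], [-2.82, 2.82]. Speed limits (rad/s): [1.89, 1.89, 2.39, 2.39, 3.01, 3.01, 3.01].

INTERFACE

Orientations are given as [roll, pitch, yaw] about the fixed x, y, z axes, in that order (R = Rz(yaw) Ry(pitch) Rx(roll)).
In Python, from plant import arm gives the robot as it stands. The module is installed in compiled form; this text tells all that it offers.
- The arm moves only by the tool move_arm, never from a script. Its argument "targets" is a list of rows, each an object with "xyz": the shift along the tool's x, y, z in cm, a list of three; "twist": the turn, a rotation vector about the tool's x, y, z in rad, a list of three; "fingers": the finger opening in cm, from 0 to 9.4. A call has 1 to 12 rows; each row is the pose to reach, as a shift and turn from the pose measured when the call began, along the tool's axes at that moment; what a row does not reach only later rows make up. A row lasts 1/12 s, in which the tool goes at most 41.7 mm and 7.16 degrees, less where a joint would pass 70% of its speed; a pose out of reach is approached as far as the arm can. A call with a gripper value outside its range is refused whole. The fingers move at their own pace and stop on an object; the grip force is fixed at half the most. Time passes only in rows, so rows that repeat a pose let the fingers close. It gives the time, the measured TCP pose, the force and the opening at its end, in the units of the state.
- arm.get_state(): the state, without advancing time (a new reading comes with each control period).
- arm.grab_frame(name): name is "scene" or "top"; returns a dict with "img" (420x560x3 uint8, red, green, blue), "depth" (420x560 float32, m along the optical axis (not along the pixel's ray), 0 where there is no reading), "intrinsics" (3x3 intrinsics, pixels), "eye" and "attitude" of the camera in the world. Camera axes: x right, y down, z forward; pixel columns grow to the right and rows downward; lengths in m; the calibration is good to about 2 mm. A picture is of the moment at which its call begins.
- arm.close_job(): hands the job in, once; it reports no verdict.
The state is a dict: "time_s": time; "joints": joint angles; "qvel": joint speeds; "joint_torque": joint torques, N m; "position": TCP position; "ee_rot": TCP orientation; "ft_force": force on the tool from outside, world axes, zero at the start; "ft_torque": the same for the moment, N m; "grip_width": finger opening in m.
Only numpy, scipy, OpenCV 4.12 (cv2) and the standard library are available. Lean on these libraries where they do the work, as an engineer would, in place of code of your own. Each camera call takes 0.05 s, during which the arm holds its last target. There are 200 camera calls.

TASK

The glued hoop has set, so strip it off its three-part former. First draw the dovetailed locking key straight up from between the two cheeks, without dragging the former about, and stand it in its own tray; then lift out the two cheeks and seat each, flat and handle up, in the tray cut to its shape; last lay the hoop flat on the drying cross, round the four dowels, leaving the glue bottle and the sanding block where they are.

Things in the scene. Friction and masses are not known exactly. Their poses are not given: they have to be found in the camera images.
- key: Pale wooden locking key: bar 107 (x) x 22 x 40 mm tall, a dovetail tongue at mid-length of each side (44 mm wide there), two 38 mm ears on top (to 48 mm) lapping over the cheeks. Handle over the middle, 46 (x) x 18 (y) mm, top 122 mm above the underside, upper 48 mm clear of the cheeks' handles. Comes out straight up only, 1 mm play, free after 42 mm. Origin: centre of underside, z up. 0.13 kg
- large_cheek: Brown half disc, radius 60 mm, 40 mm tall, straight side toward its +y with a dovetail socket. Pale handle on top, 50 (x) x 16 (y) mm, its top 74 mm above the underside. Origin: on the underside below the handle's middle, 27 mm from the straight side, 31 mm from the round back; z up. Inside the hoop, 2 mm play; once the key is out it can slide 20 mm to its +y before lifting. 0.17 kg
- small_cheek: Brown disc segment, radius 60 mm, 111 mm along its straight side, 38 mm deep, 40 mm tall, straight side toward its -y with a dovetail socket. Pale handle on top, 50 (x) x 16 (y) mm, its top 74 mm above the underside. Origin: on the underside below the handle's middle, 21 mm from the straight side, 17 mm from the round back; z up. Once the key is out it can slide 20 mm to its -y. 0.10 kg
- hoop: Bent hoop of pale wood round the former: ring 142 mm outside, 124 mm inside (wall 9 mm), 34 mm tall, 0.09 kg; can be pinched across its wall from above. Origin: ring's centre on its underside; z up. At the start hoop, key and cheeks stand on a round plywood board, 172 mm across, 12 mm thick, fast to the bench.
- key_tray: Key's tray: plywood plate 148 (x) x 84 mm, 14 mm high, fast to the bench, with a cork-lined cut-out shaped like the key: a bar 127 x 42 mm, 62 mm wide in the middle; 10 mm play all round. Its floor is 5 mm above the bench. Origin: on the bench below the cut-out's middle. The key stands right with its origin over this and its x along the tray's x (either way round).
- large_tray: Larger cheek's tray: plywood plate 160 (x) x 98 mm, 14 mm high, fast to the bench, with a cork-lined half-round cut-out 136 x 78 mm (8 to 10 mm play all round), straight side toward its +y, floor 5 mm above the bench. Origin: on the bench below where the larger cheek's origin belongs, 37 mm from the cut-out's straight side; axes as the seated cheek's.
- small_tray: Smaller cheek's tray: plywood plate 152 (x) x 78 mm, 14 mm high, fast to the bench, with a cork-lined segment-shaped cut-out 132 x 58 mm (10 mm play all round), straight side toward its -y, floor 5 mm above the bench. Origin: on the bench below where the smaller cheek's origin belongs, 31 mm from the cut-out's straight side; axes as the seated cheek's.
- drying_cross: Drying cross: two crossed brown battens 156 x 24 mm, 16 mm high, fast to the bench, with four pale dowels on them, 10 mm thick, 22 mm tall, each 44 mm from the middle. The hoop lies on the battens with the dowels inside it, 13 mm play. Origin: on the bench below the middle; x and y along the battens.
- glue_bottle: Bystander: white glue bottle with a red cap, 40 mm across, 110 mm tall, standing at the far side. Origin: centre of its underside.
- sanding_block: Bystander: plain wood-brown sanding block, 87 x 112 mm, 26 mm high, lying at the far right. Origin: centre of its underside.

How it is judged:
By the outcome, as a careful person would: the job done as asked, in the order asked, and still so for the second after the job is handed in, with the robot touching nothing.
It also fails if it takes over 118 s, if anything falls off the work surface, if the arm or the gripper's body presses on something with over 40 N, if the wrist force passes 120 N, or if a joint passes its speed limit or range.

## Working session

There is one attempt and no reset: what is moved stays moved. The work goes in short steps, Python scripts to look and compute and a tool call to move; the robot and the scene stay as the last step left them, time stands still between calls to the robot, and variables do not carry over. Pictures are saved under pics/ and viewed, about 12 in all and at most 16, crops included, and the job is handed in when it is done.

Besides the shell and the picture viewer there is one more tool, called after "Emit:" in YAML: its name, and indented under it one key for each argument. move_arm: Moves the arm, as the interface text tells. Its arguments: {"type":"object","properties":{"targets":{"type":"array"}},"required":["targets"]}

```bash
mkdir -p pics; ls; cat > h.py <<'E'
import numpy as np, cv2
from plant import arm
def grab(n):
    f=arm.grab_frame(n); return f
def save(f,name,crop=None,s=1):
    im=f["img"][:,:,::-1]
    if crop: im=im[crop[1]:crop[3],crop[0]:crop[2]]
    cv2.imwrite("pics/"+name,cv2.resize(im,None,fx=s,fy=s))
E
python3 - <<'E'
from h import *
print(arm.get_state())
for n in("scene","top"):
    f=grab(n); save(f,n+"0.png"); print(n,f["intrinsics"],f["eye"],f["attitude"]); np.savez(n+"0.npz",**f)
E
```

```text
pics
{'time_s': 0.0, 'joints': array([ 1.20251527,  0.41799742, -0.01033892,  1.61414153,  0.00472029,
        1.11071193, -0.05298928]), 'qvel': array([ 5.93460684e-04, -1.42596033e-04,  1.11644457e-03, -7.13684913e-04,
        3.40708349e-05, -5.65255269e-04, -3.65143725e-06]), 'joint_torque': array([-4.34290032e-04, -8.51262903e+01,  6.38237726e-01, -4.25993407e+01,
       -4.88819811e-02,  1.86557765e-02,  8.83613711e-05]), 'position': array([ 0.20050707, -0.59157497,  0.20482423]), 'ee_rot': array([-3.06427174,  1.56956195,  1.97495898]), 'ft_force': array([-0.5317097 , -0.08496968,  0.87872476]), 'ft_torque': array([ 0.00820419, -0.00524961,  0.04725129]), 'grip_width': 0.09416698736731986}
scene [[521.42633475   0.         278.75339965]
 [  0.         521.42633475 204.42431866]
 [  0.           0.           1.        ]] [0.11908676 0.8252938  1.07131144] [-2.38839805e+00 -2.33440946e-03 -2.68070656e+00]
top [[451.41649099   0.         279.72230607]
 [  0.         451.41649099 219.79745543]
 [  0.           0.           1.        ]] [ 0.44916258 -0.04671012  1.4493703 ] [-3.07432453e+00 -2.77681618e-03 -1.56010690e+00]
```

View pics/scene0.png

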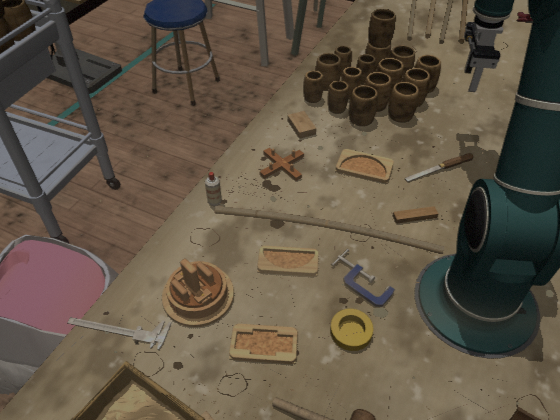

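View pics/top0.png

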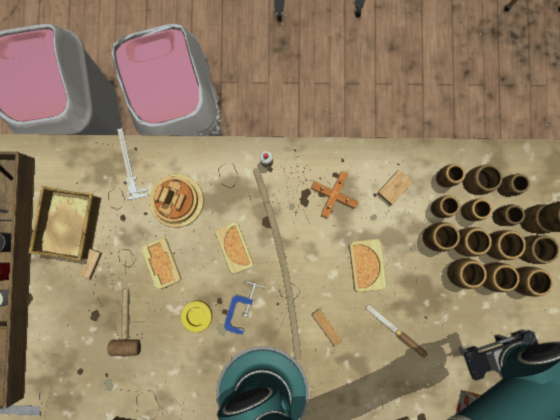

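The scene view shows the former at (197,290), trays at (264,342), (288,261) and (365,165), and the cross at (281,163). The top view has the former at (176,200), key tray (162,263), small tray (235,248), large tray (367,265), cross (335,194), bottle (266,158) and block (395,186).

```bash
cat >> h.py <<'E'
from scipy.spatial.transform import Rotation as R
def cam(f): return R.from_euler("xyz",f["attitude"]).as_matrix(),np.array(f["eye"])
def cast(f,px,z):
    px=np.atleast_2d(px).astype(float);K=f["intrinsics"];Rm,e=cam(f)
    d=np.c_[(px[:,0]-K[0,2])/K[0,0],(px[:,1]-K[1,2])/K[1,1],np.ones(len(px))]@Rm.T
    return e+d*((z-e[2])/d[:,2])[:,None]
def cloud(f):
    K=f["intrinsics"];Rm,e=cam(f);h,w=f["depth"].shape;v,u=np.mgrid[:h,:w];D=f["depth"].astype(float)
    P=np.stack([(u-K[0,2])/K[0,0]*D,(v-K[1,2])/K[1,1]*D,D],-1)@Rm.T+e
    P[D==0]=np.nan; return P
E
python3 - <<'E'
from h import *
T=dict(np.load("top0.npz"));S=dict(np.load("scene0.npz"))
P=cloud(T);Q=cloud(S)
print("bench z",np.nanmedian(P[270:300,180:220,2]), np.nanmedian(Q[225:240,260:300,2]))
# height map blobs above bench in both views
for nm,f,C,boxes in(("top",T,P,{"former":(148,170,208,232),"kt":(140,230,185,295),"st":(210,218,258,278),"lt":(342,232,392,298),"cross":(306,166,362,222),"block":(374,166,418,208),"bot":(255,146,278,170)}),
               ("scene",S,Q,{"former":(160,250,236,326),"kt":(225,320,302,366),"st":(252,242,322,278),"lt":(330,146,398,184),"cross":(255,142,308,184)})):
    for k,(a,b,c,d) in boxes.items():
        B=C[b:d,a:c].reshape(-1,3); z=B[:,2]; m=z>0.009
        p=B[m]; r=cv2.minAreaRect(p[:,:2].astype(np.float32))
        print(nm,k,"n",m.sum(),"rect",np.round(r[0],3),np.round(r[1],3),round(r[2],1),"z pct",np.round(np.nanpercentile(p[:,2],[5,25,50,75,95,99]),3))
save(T,"crop_former.png",(140,165,260,300),5) if 0 else None
a=cv2.resize(T["img"][165:235,140:215,::-1],None,fx=5,fy=5,interpolation=cv2.INTER_CUBIC)
b=cv2.resize(S["img"][248:325,155:240,::-1],None,fx=4.7,fy=4.7,interpolation=cv2.INTER_CUBIC)[:350]
b=b[:350]; a=a[:b.shape[0]]
cv2.imwrite("pics/c1.png",np.hstack([a,b]))
E
```

```text
bench z -0.001618754837369174 -0.0015256733169584091
top former n 2147 rect [0.606 0.284] [0.168 0.17 ] 1.6 z pct [0.011 0.025 0.049 0.057 0.119 0.134]
top kt n 630 rect [0.405 0.327] [0.148 0.085] 21.9 z pct [0.01  0.011 0.014 0.016 0.019 0.022]
top st n 608 rect [0.457 0.096] [0.152 0.078] 22.1 z pct [0.009 0.011 0.014 0.016 0.019 0.021]
top lt n 759 rect [ 0.406 -0.328] [0.16  0.099] 7.2 z pct [0.009 0.012 0.014 0.016 0.019 0.021]
top cross n 679 rect [ 0.626 -0.21 ] [0.122 0.151] 20.9 z pct [0.011 0.014 0.017 0.019 0.026 0.038]
top block n 619 rect [ 0.671 -0.398] [0.106 0.102] 47.4 z pct [0.02  0.024 0.026 0.028 0.031 0.033]
top bot n 197 rect [0.732 0.006] [0.04  0.061] 15.7 z pct [0.019 0.061 0.083 0.088 0.11  0.112]
scene former n 3490 rect [0.596 0.294] [0.17 0.17] 32.6 z pct [0.01  0.028 0.048 0.059 0.118 0.134]
scene kt n 1146 rect [0.403 0.327] [0.148 0.088] 22.1 z pct [0.01  0.012 0.013 0.015 0.016 0.018]
scene st n 800 rect [0.454 0.095] [0.152 0.083] 21.5 z pct [0.01  0.012 0.013 0.015 0.017 0.019]
scene lt n 629 rect [ 0.402 -0.327] [0.16  0.107] 6.8 z pct [0.009 0.012 0.013 0.015 0.018 0.019]
scene cross n 633 rect [ 0.627 -0.221] [0.125 0.13 ] 20.4 z pct [0.011 0.014 0.016 0.018 0.032 0.038]
```

View pics/c1.png

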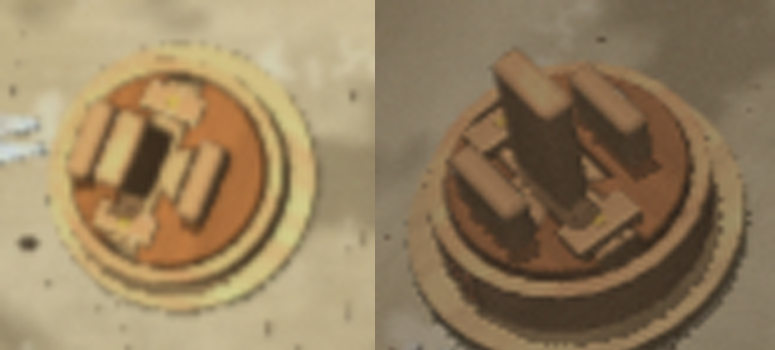

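```bash
python3 - <<'E'
from h import *
T=dict(np.load("top0.npz"));S=dict(np.load("scene0.npz"))
P=cloud(T);Q=cloud(S)
def band(C,box,lo,hi):
    a,b,c,d=box;B=C[b:d,a:c].reshape(-1,3);return B[(B[:,2]>lo)&(B[:,2]<hi)]
for nm,C,fb,cb in(("top",P,(148,165,208,232),(306,166,362,222)),("scene",Q,(160,250,236,326),(255,142,308,184))):
    k=band(C,fb,.124,.15);r=cv2.minAreaRect(k[:,:2].astype(np.float32));print(nm,"key top",len(k),np.round(k.mean(0),4),r)
    h=band(C,fb,.076,.098)
    n,lab,_,ce=cv2.connectedComponentsWithStats(((C[...,2]>.076)&(C[...,2]<.098)).astype(np.uint8))
    a,b,c,d=fb
    for i in range(1,n):
        m=lab==i
        if a<ce[i][0]<c and b<ce[i][1]<d and m.sum()>15:
            p=C[m];r=cv2.minAreaRect(p[:,:2].astype(np.float32));print("  hnd",m.sum(),np.round(p.mean(0),4),np.round(r[0],4),np.round(r[1],3),round(r[2],1))
    dw=band(C,cb,.03,.06);print(" dowels",len(dw),"mid",(dw[:,:2].max(0)+dw[:,:2].min(0))/2,"z",np.median(dw[:,2]))
    # hoop outer: points z 0.038..0.052 circle
    bt=band(C,cb,.011,.022);print(" battens mean",bt.mean(0)[:2])
    bd=band(C,fb,.007,.017);print(" board circle",cv2.minEnclosingCircle(bd[:,:2].astype(np.float32)))
t=[cv2.resize(T["img"][y-35:y+35,x-35:x+35,::-1],(260,260),interpolation=cv2.INTER_CUBIC) for x,y in((162,263),(235,248),(367,265))]
s=[cv2.resize(S["img"][y-40:y+40,x-40:x+40,::-1],(260,260),interpolation=cv2.INTER_CUBIC) for x,y in((264,342),(288,261),(365,165))]
cv2.imwrite("pics/c2.png",np.vstack([np.hstack(t),np.hstack(s)]))
E
```

```text
top key top 101 [0.6097 0.2917 0.1321] ((0.609954833984375, 0.29312002658843994), (0.019502736628055573, 0.04486803337931633), 68.75089263916016)
  hnd 90 [0.6213 0.3229 0.0843] [0.6219 0.3239] [0.018 0.048] 70.2
  hnd 28 [0.6066 0.2859 0.0882] [0.6071 0.2859] [0.005 0.045] 67.5
  hnd 88 [0.5961 0.2556 0.085 ] [0.5966 0.2567] [0.016 0.049] 70.9
 dowels 32 mid [ 0.63128049 -0.2214766 ] z 0.036661491458642725
 battens mean [ 0.6308898  -0.22237008]
 board circle ((0.6212451457977295, 0.2741321325302124), 0.1032242700457573)
scene key top 153 [0.6055 0.2946 0.1316] ((0.6070605516433716, 0.2934573292732239), (0.019376179203391075, 0.04701479524374008), 72.22964477539062)
  hnd 131 [0.5923 0.2582 0.0836] [0.5933 0.2571] [0.016 0.052] 68.8
  hnd 79 [0.5999 0.3006 0.087 ] [0.6053 0.3007] [0.044 0.016] 3.7
  hnd 138 [0.6171 0.3254 0.0838] [0.6194 0.3236] [0.017 0.052] 68.3
 dowels 38 mid [ 0.62698619 -0.22162678] z 0.0346769752477506
 battens mean [ 0.62591862 -0.21920914]
 board circle ((0.5843790769577026, 0.30473706126213074), 0.10654085129499435)
```

View pics/c2.png

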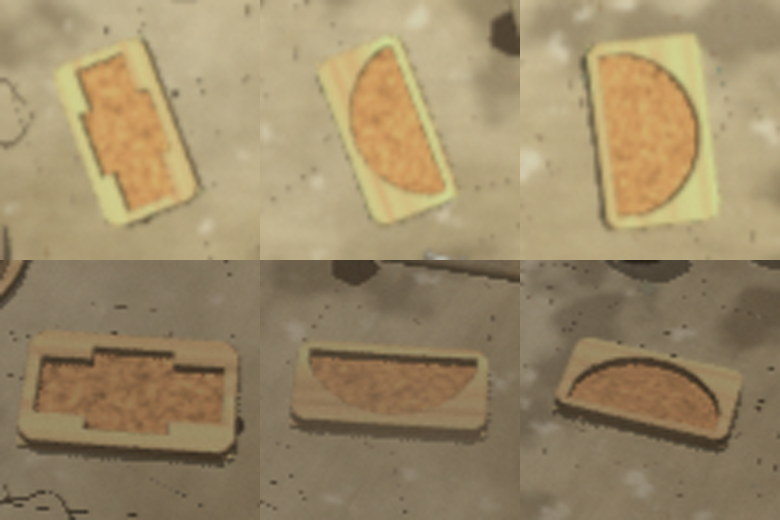

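The tray crops show the key tray with its bar along its long side. The small tray's straight side faces −y (right in the top view) and the large tray's faces +y (left). The former's yaw is about −20.5°, with the large cheek on the −y side. I'll write the target helper and start moving.

```bash
cat >> h.py <<'E'
def go(x,y,z,yaw,sgn=None):
    """world TCP target, jaw axis along the +-y of a frame turned by yaw deg -> shift cm, twist rad in tool axes"""
    s=arm.get_state();R0=R.from_euler("xyz",s["ee_rot"]).as_matrix();a=np.radians(yaw)
    if sgn is None:
        dphi=np.arctan2(y,x)-np.arctan2(s["position"][1],s["position"][0])
        zz=R.from_euler("z",dphi).as_matrix()@R0[:,2]; sgn=np.sign(zz@[-np.sin(a),np.cos(a),0])
    Z=sgn*np.array([-np.sin(a),np.cos(a),0]);X=np.array([0,0,-1.]);Rt=np.c_[X,np.cross(Z,X),Z]
    sh=R0.T@(np.array([x,y,z])-s["position"])*100;tw=R.from_matrix(R0.T@Rt).as_rotvec()
    print("t",round(s["time_s"],2),"pos",np.round(s["position"],4),"F",np.round(s["ft_force"],1),"w",round(s["grip_width"],4),"j1,7",np.round(s["joints"][[0,6]],2),"sgn",sgn)
    print("xyz",np.round(sh,2).tolist(),"twist",np.round(tw,3).tolist())
E
python3 - <<'E'
from h import *
R0=R.from_euler("xyz",arm.get_state()["ee_rot"]).as_matrix();print(R0.round(3))
go(.609,.293,.25,-20.5)
E
```

```text
[[-0.     0.947  0.321]
 [ 0.001  0.321 -0.947]
 [-1.    -0.    -0.001]]
t 0.1 pos [ 0.2005 -0.5916  0.2049] F [-0.  -1.2 -0.6] w 0.094 j1,7 [ 1.2  -0.05] sgn 1.0
xyz [-4.44, 67.08, -70.67] twist [-2.457, -0.001, -0.001]
```

Emit:
move_arm:
  targets:
    - {"xyz": [-4.4, 0, 0], "twist": [0, 0, 0], "fingers": 9.4}
    - {"xyz": [-4.4, 0, 0], "twist": [0, 0, 0], "fingers": 6}
    - {"xyz": [-4.4, 67.1, -70.7], "twist": [-2.457, 0, 0], "fingers": 6}
    - {"xyz": [-4.4, 67.1, -70.7], "twist": [-2.457, 0, 0], "fingers": 6}
    - {"xyz": [-4.4, 67.1, -70.7], "twist": [-2.457, 0, 0], "fingers": 6}
    - {"xyz": [-4.4, 67.1, -70.7], "twist": [-2.457, 0, 0], "fingers": 6}
    - {"xyz": [-4.4, 67.1, -70.7], "twist": [-2.457, 0, 0], "fingers": 6}
    - {"xyz": [-4.4, 67.1, -70.7], "twist": [-2.457, 0, 0], "fingers": 6}
    - {"xyz": [-4.4, 67.1, -70.7], "twist": [-2.457, 0, 0], "fingers": 6}
    - {"xyz": [-4.4, 67.1, -70.7], "twist": [-2.457, 0, 0], "fingers": 6}
    - {"xyz": [-4.4, 67.1, -70.7], "twist": [-2.457, 0, 0], "fingers": 6}
    - {"xyz": [-4.4, 67.1, -70.7], "twist": [-2.457, 0, 0], "fingers": 6}

```text
time_s: 1.1
position: [0.3755, -0.2115, 0.2495]
ee_rot: [1.414, 1.571, 1.426]
ft_force: [2.1, -1.1, 1.1]
grip_width: 0.0601
```

```bash
python3 -c "
from h import *
go(.609,.293,.25,-20.5,1)"
```

```text
t 1.1 pos [ 0.3755 -0.2115  0.2495] F [ 2.1 -1.1  1.1] w 0.0601 j1,7 [0.86 0.44] sgn 1
xyz [-0.04, 50.16, 23.95] twist [-1.201, 0.0, -0.0]
```

Emit:
move_arm:
  targets:
    - {"xyz": [0, 50.2, 23.9], "twist": [-1.201, 0, 0], "fingers": 5}
    - {"xyz": [0, 50.2, 23.9], "twist": [-1.201, 0, 0], "fingers": 5}
    - {"xyz": [0, 50.2, 23.9], "twist": [-1.201, 0, 0], "fingers": 5}
    - {"xyz": [0, 50.2, 23.9], "twist": [-1.201, 0, 0], "fingers": 5}
    - {"xyz": [0, 50.2, 23.9], "twist": [-1.201, 0, 0], "fingers": 5}
    - {"xyz": [0, 50.2, 23.9], "twist": [-1.201, 0, 0], "fingers": 5}
    - {"xyz": [0, 50.2, 23.9], "twist": [-1.201, 0, 0], "fingers": 5}
    - {"xyz": [0, 50.2, 23.9], "twist": [-1.201, 0, 0], "fingers": 5}
    - {"xyz": [0, 50.2, 23.9], "twist": [-1.201, 0, 0], "fingers": 5}
    - {"xyz": [0, 50.2, 23.9], "twist": [-1.201, 0, 0], "fingers": 5}
    - {"xyz": [0, 50.2, 23.9], "twist": [-1.201, 0, 0], "fingers": 5}
    - {"xyz": [0, 50.2, 23.9], "twist": [-1.201, 0, 0], "fingers": 5}

```text
time_s: 2.1
position: [0.585, 0.2424, 0.2491]
ee_rot: [1.951, 1.571, -3.119]
ft_force: [0.2, -0.8, 1.1]
grip_width: 0.0498
```

```bash
python3 -c "
from h import *
go(.609,.293,.17,-20.5,1)"
```

```text
t 2.1 pos [0.585  0.2424 0.2491] F [ 0.2 -0.8  1.1] w 0.0498 j1,7 [0.12 0.49] sgn 1
xyz [7.91, -0.48, 5.58] twist [-0.0, -0.0, -0.0]
```

Emit:
move_arm:
  targets:
    - {"xyz": [0, -0.5, 5.6], "twist": [0, 0, 0], "fingers": 5}
    - {"xyz": [0, -0.5, 5.6], "twist": [0, 0, 0], "fingers": 5}
    - {"xyz": [9, -0.5, 5.6], "twist": [0, 0, 0], "fingers": 5}
    - {"xyz": [9, -0.5, 5.6], "twist": [0, 0, 0], "fingers": 5}
    - {"xyz": [9, -0.5, 5.6], "twist": [0, 0, 0], "fingers": 5}
    - {"xyz": [9, -0.5, 5.6], "twist": [0, 0, 0], "fingers": 5}
    - {"xyz": [9, -0.5, 5.6], "twist": [0, 0, 0], "fingers": 5}
    - {"xyz": [9, -0.5, 5.6], "twist": [0, 0, 0], "fingers": 5}

```text
time_s: 2.77
position: [0.6104, 0.2935, 0.162]
ee_rot: [-0.722, 1.568, 0.49]
ft_force: [0.6, 0.0, -0.2]
grip_width: 0.0502
```

```bash
python3 -c "
from h import *
f=grab('scene');save(f,'k1.png',(130,190,290,320),4.5)
go(.609,.293,.094,-20.5,1)"
```

```text
t 2.82 pos [0.6104 0.2935 0.1619] F [0.4 0.2 0.6] w 0.0498 j1,7 [-0.    0.38] sgn 1
xyz [6.79, 0.12, -0.11] twist [-0.001, 0.002, 0.002]
```

View pics/k1.png

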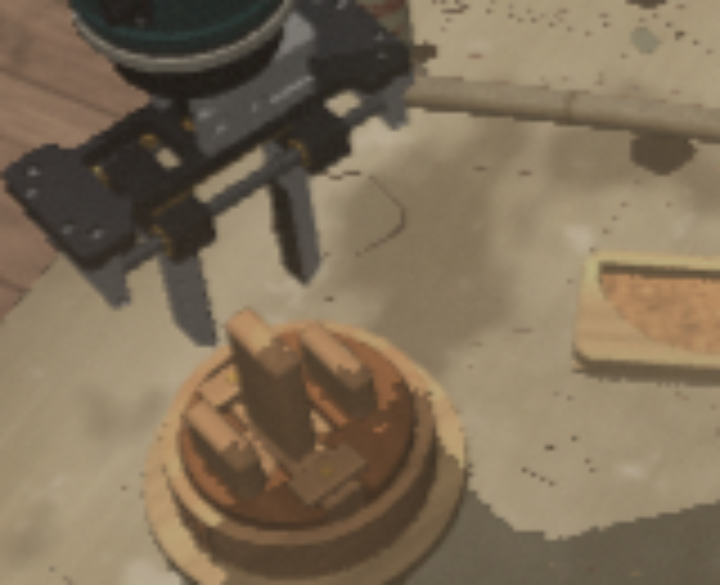

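Emit:
move_arm:
  targets:
    - {"xyz": [3, 0.1, -0.1], "twist": [0, 0.002, 0.002], "fingers": 4.4}
    - {"xyz": [5, 0.1, -0.1], "twist": [0, 0.002, 0.002], "fingers": 4.4}
    - {"xyz": [6.6, 0.1, -0.1], "twist": [0, 0.002, 0.002], "fingers": 4.4}
    - {"xyz": [6.6, 0.1, -0.1], "twist": [0, 0.002, 0.002], "fingers": 3.4}
    - {"xyz": [6.6, 0.1, -0.1], "twist": [0, 0.002, 0.002], "fingers": 2.8}
    - {"xyz": [6.6, 0.1, -0.1], "twist": [0, 0.002, 0.002], "fingers": 2.4}
    - {"xyz": [6.6, 0.1, -0.1], "twist": [0, 0.002, 0.002], "fingers": 2.4}

```text
time_s: 3.4
position: [0.6099, 0.2935, 0.0975]
ee_rot: [-0.733, 1.568, 0.479]
ft_force: [0.5, -0.0, -0.2]
grip_width: 0.0248
```

```bash
python3 -c "
from h import *
f=grab('scene');save(f,'k2.png',(150,210,260,320),5)
C=cloud(f)[250:326,160:236].reshape(-1,3)
go(.609,.293,.094,-20.5,1)"
```

```text
t 3.45 pos [0.6098 0.2934 0.0973] F [-1.1 -0.7  0.2] w 0.0243 j1,7 [-0.02  0.35] sgn 1
xyz [0.33, 0.07, -0.07] twist [-0.001, 0.002, 0.001]
```

View pics/k2.png

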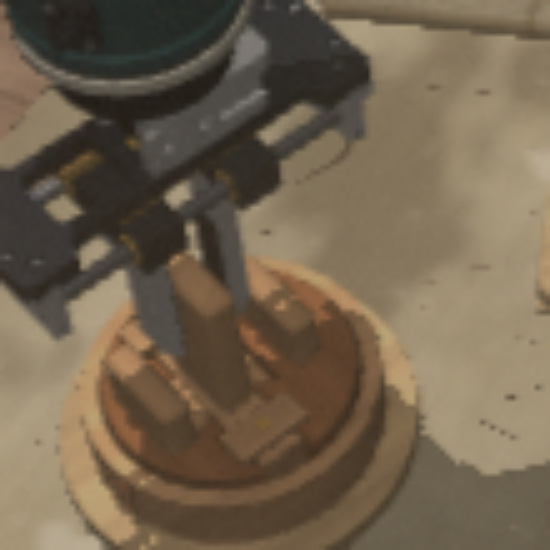

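The fingers straddle the key handle, about 3 mm clear on each side, with no contact force. I'll close in small steps.

Emit:
move_arm:
  targets:
    - {"xyz": [0.1, 0, 0], "twist": [0, 0, 0], "fingers": 2.1}
    - {"xyz": [0.1, 0, 0], "twist": [0, 0, 0], "fingers": 2.0}

```text
time_s: 3.62
position: [0.6101, 0.2935, 0.0969]
ee_rot: [-0.787, 1.568, 0.425]
ft_force: [-1.1, -0.1, 0.3]
grip_width: 0.0203
```

Emit:
move_arm:
  targets:
    - {"xyz": [0, 0, 0], "twist": [0, 0, 0], "fingers": 1.9}
    - {"xyz": [0, 0, 0], "twist": [0, 0, 0], "fingers": 1.5}
    - {"xyz": [0, 0, 0], "twist": [0, 0, 0], "fingers": 1.0}
    - {"xyz": [0, 0, 0], "twist": [0, 0, 0], "fingers": 1.0}

```text
time_s: 3.95
position: [0.6102, 0.2935, 0.097]
ee_rot: [-0.852, 1.568, 0.36]
ft_force: [-1.4, -1.5, 1.9]
grip_width: 0.0179
```

Emit:
move_arm:
  targets:
    - {"xyz": [-0.2, 0, 0], "twist": [0, 0, 0], "fingers": 1.0}
    - {"xyz": [-0.5, 0, 0], "twist": [0, 0, 0], "fingers": 1.0}
    - {"xyz": [-0.8, 0, 0], "twist": [0, 0, 0], "fingers": 1.0}
    - {"xyz": [-1.1, 0, 0], "twist": [0, 0, 0], "fingers": 1.0}

```text
time_s: 4.28
position: [0.6102, 0.2935, 0.1084]
ee_rot: [-0.83, 1.568, 0.382]
ft_force: [-0.4, -0.8, -1.3]
grip_width: 0.0177
```

```bash
python3 -c "
from h import *
go(.6101,.2935,.16,-20.5,1)"
```

```text
t 4.28 pos [0.6102 0.2935 0.1084] F [-0.4 -0.8 -1.3] w 0.0177 j1,7 [-0.02  0.36] sgn 1
xyz [-5.16, -0.0, 0.01] twist [-0.001, 0.002, 0.002]
```

Emit:
move_arm:
  targets:
    - {"xyz": [-0.4, 0, 0], "twist": [0, 0, 0], "fingers": 1.0}
    - {"xyz": [-0.9, 0, 0], "twist": [0, 0, 0], "fingers": 1.0}
    - {"xyz": [-1.4, 0, 0], "twist": [0, 0, 0], "fingers": 1.0}
    - {"xyz": [-1.9, 0, 0], "twist": [0, 0, 0], "fingers": 1.0}
    - {"xyz": [-2.4, 0, 0], "twist": [0, 0, 0], "fingers": 1.0}
    - {"xyz": [-3.0, 0, 0], "twist": [0, 0, 0], "fingers": 1.0}
    - {"xyz": [-3.8, 0, 0], "twist": [0, 0, 0], "fingers": 1.0}
    - {"xyz": [-4.8, 0, 0], "twist": [0, 0, 0], "fingers": 1.0}
    - {"xyz": [-7, 0, 0], "twist": [0, 0, 0], "fingers": 1.0}
    - {"xyz": [-10, 0, 0], "twist": [0, 0, 0], "fingers": 1.0}
    - {"xyz": [-12, 0, 0], "twist": [0, 0, 0], "fingers": 1.0}

```text
time_s: 5.2
position: [0.6099, 0.2938, 0.2315]
ee_rot: [-0.723, 1.566, 0.489]
ft_force: [0.4, 0.2, -1.3]
grip_width: 0.0173
```

```bash
python3 -c "
from h import *
f=grab('scene');save(f,'k3.png',(130,170,290,330),4)
C=cloud(f)
n,lab,_,ce=cv2.connectedComponentsWithStats(((C[...,2]>.076)&(C[...,2]<.098)).astype(np.uint8))
for i in range(1,n):
    m=lab==i
    if 160<ce[i][0]<236 and 250<ce[i][1]<326 and m.sum()>30:
        p=C[m];r=cv2.minAreaRect(p[:,:2].astype(np.float32));print(m.sum(),p.mean(0).round(4),r)
go(.4045,.327,.2,22,1)"
```

```text
62 [0.5804 0.2612 0.0838] ((0.5857433080673218, 0.2596816122531891), (0.0148488013073802, 0.03300843387842178), 66.1289291381836)
138 [0.6169 0.3255 0.0833] ((0.6181738376617432, 0.3241540789604187), (0.01591574028134346, 0.04942851886153221), 69.60203552246094)
t 5.25 pos [0.6109 0.2947 0.2352] F [ 0.5 -0.   2.7] w 0.0175 j1,7 [0.01 0.42] sgn 1
xyz [3.36, 20.49, -4.24] twist [-0.743, 0.004, 0.008]
```

View pics/k3.png

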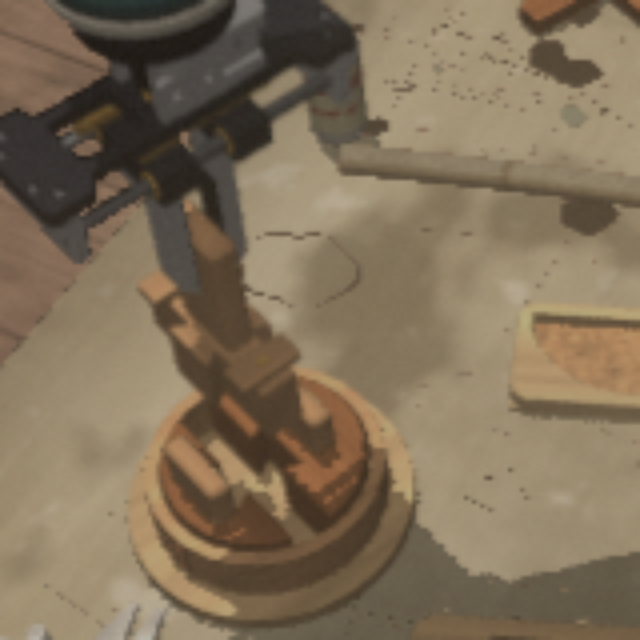

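Emit:
move_arm:
  targets:
    - {"xyz": [0, 20.5, -4.2], "twist": [-0.743, 0.004, 0.008], "fingers": 1.0}
    - {"xyz": [0, 20.5, -4.2], "twist": [-0.743, 0.004, 0.008], "fingers": 1.0}
    - {"xyz": [0, 20.5, -4.2], "twist": [-0.743, 0.004, 0.008], "fingers": 1.0}
    - {"xyz": [0, 20.5, -4.2], "twist": [-0.743, 0.004, 0.008], "fingers": 1.0}
    - {"xyz": [0, 20.5, -4.2], "twist": [-0.743, 0.004, 0.008], "fingers": 1.0}
    - {"xyz": [3.4, 20.5, -4.2], "twist": [-0.743, 0.004, 0.008], "fingers": 1.0}
    - {"xyz": [6, 20.5, -4.2], "twist": [-0.743, 0.004, 0.008], "fingers": 1.0}
    - {"xyz": [9, 20.5, -4.2], "twist": [-0.743, 0.004, 0.008], "fingers": 1.0}
    - {"xyz": [10, 20.5, -4.2], "twist": [-0.743, 0.004, 0.008], "fingers": 1.0}
    - {"xyz": [10, 20.5, -4.2], "twist": [-0.743, 0.004, 0.008], "fingers": 1.0}

```text
time_s: 6.08
position: [0.4042, 0.3272, 0.1324]
ee_rot: [1.737, 1.568, -2.591]
ft_force: [-0.6, 0.6, -1.0]
grip_width: 0.0178
```

```bash
python3 -c "
from h import *
f=grab('scene');save(f,'k4.png',(180,230,340,380),4)
go(.4045,.327,.092,22,1)"
```

```text
t 6.13 pos [0.4048 0.328  0.134 ] F [ 0.6 -1.2  0. ] w 0.018 j1,7 [0.04 0.79] sgn 1
xyz [4.2, 0.06, -0.08] twist [0.001, 0.0, -0.001]
```

View pics/k4.png

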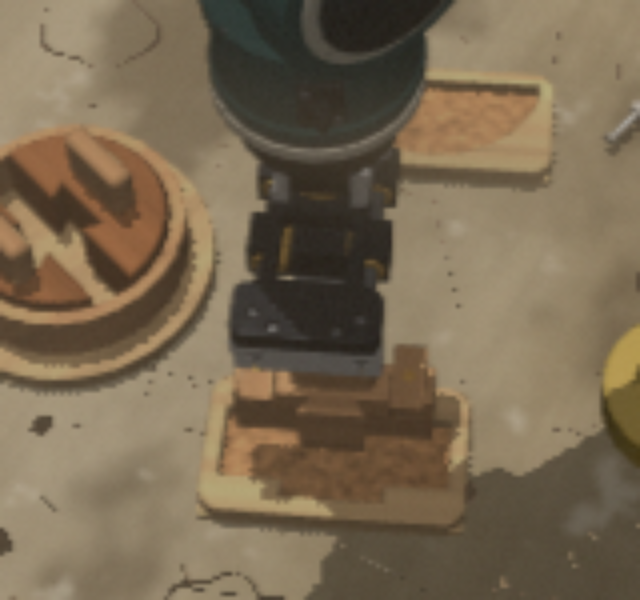

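Emit:
move_arm:
  targets:
    - {"xyz": [1, 0, -0.1], "twist": [0, 0, 0], "fingers": 1.0}
    - {"xyz": [2, 0, -0.1], "twist": [0, 0, 0], "fingers": 1.0}
    - {"xyz": [3, 0, -0.1], "twist": [0, 0, 0], "fingers": 1.0}
    - {"xyz": [3.7, 0, -0.1], "twist": [0, 0, 0], "fingers": 1.0}
    - {"xyz": [4.1, 0, -0.1], "twist": [0, 0, 0], "fingers": 1.0}
    - {"xyz": [4.3, 0, -0.1], "twist": [0, 0, 0], "fingers": 1.0}
    - {"xyz": [4.3, 0, -0.1], "twist": [0, 0, 0], "fingers": 1.0}

```text
time_s: 6.72
position: [0.405, 0.3271, 0.0907]
ee_rot: [1.333, 1.57, -2.995]
ft_force: [0.2, 0.1, -1.1]
grip_width: 0.0179
```

```bash
python3 -c "
from h import *
go(.4045,.327,.090,22,1)"
```

```text
t 6.72 pos [0.405  0.3271 0.0907] F [ 0.2  0.1 -1.1] w 0.0179 j1,7 [-0.    0.74] sgn 1
xyz [0.07, 0.05, 0.01] twist [0.001, 0.0, -0.001]
```

Lower until contact, then open and rise.

Emit:
move_arm:
  targets:
    - {"xyz": [0.1, 0, 0], "twist": [0, 0, 0], "fingers": 1.0}
    - {"xyz": [0.2, 0, 0], "twist": [0, 0, 0], "fingers": 1.0}
    - {"xyz": [0.2, 0, 0], "twist": [0, 0, 0], "fingers": 1.0}

```text
time_s: 6.97
position: [0.4051, 0.3275, 0.09]
ee_rot: [2.939, 1.57, -1.388]
ft_force: [-6.7, -5.2, 21.9]
grip_width: 0.0178
```

Emit:
move_arm:
  targets:
    - {"xyz": [0, 0, 0], "twist": [0, 0, 0], "fingers": 2.2}
    - {"xyz": [0, 0, 0], "twist": [0, 0, 0], "fingers": 3.5}
    - {"xyz": [0, 0, 0], "twist": [0, 0, 0], "fingers": 4}
    - {"xyz": [-2, 0, 0], "twist": [0, 0, 0], "fingers": 4}
    - {"xyz": [-6, 0, 0], "twist": [0, 0, 0], "fingers": 4}
    - {"xyz": [-9, 0, 0], "twist": [0, 0, 0], "fingers": 4}
    - {"xyz": [-9, 0, 0], "twist": [0, 0, 0], "fingers": 4}

```text
time_s: 7.55
position: [0.4064, 0.3295, 0.1849]
ee_rot: [-1.42, 1.565, 0.536]
ft_force: [0.3, -0.9, 0.5]
grip_width: 0.0398
```

```bash
python3 -c "
from h import *
# small cheek next (clear view of both handles from the top camera too)
for nm,fb in(('top',(148,165,208,232)),('scene',(160,250,236,326))):
    f=grab(nm);C=cloud(f)
    n,lab,_,ce=cv2.connectedComponentsWithStats(((C[...,2]>.076)&(C[...,2]<.098)).astype(np.uint8))
    for i in range(1,n):
        m=lab==i
        if fb[0]<ce[i][0]<fb[2] and fb[1]<ce[i][1]<fb[3] and m.sum()>30:
            p=C[m];r=cv2.minAreaRect(p[:,:2].astype(np.float32));print(nm,m.sum(),p.mean(0).round(4),r)
    if nm=='top':
        B=C[230:295,140:185].reshape(-1,3)
        for lo,hi in((.115,.135),(.046,.06)):
            k=B[(B[:,2]>lo)&(B[:,2]<hi)]
            if len(k)>5: print('key in tray',lo,len(k),k.mean(0).round(4),cv2.minAreaRect(k[:,:2].astype(np.float32)))
go(.62,.3235,.18,-20.5,1)"
```

```text
top 91 [0.6215 0.3228 0.0837] ((0.6219795346260071, 0.32398632168769836), (0.01830592192709446, 0.047962550073862076), 68.38284301757812)
top 89 [0.5958 0.2562 0.0848] ((0.5966607928276062, 0.2570123076438904), (0.01649460755288601, 0.049051154404878616), 71.7011489868164)
key in tray 0.115 10 [0.3885 0.3175 0.1245] ((0.3876948654651642, 0.3166925013065338), (0.006084436550736427, 0.008400323800742626), 0.72603440284729)
key in tray 0.046 89 [0.3707 0.312  0.0516] ((0.36955395340919495, 0.3119374215602875), (0.030220601707696915, 0.03641251102089882), 50.621517181396484)
scene 138 [0.5925 0.2584 0.0836] ((0.5931326746940613, 0.25724706053733826), (0.016408294439315796, 0.050146181136369705), 67.3623275756836)
scene 136 [0.617  0.3256 0.0836] ((0.6190150380134583, 0.3241065442562103), (0.01566709205508232, 0.05125748738646507), 68.64326477050781)
t 7.65 pos [0.4057 0.3277 0.1807] F [-0.2 -0.1 -0.5] w 0.0398 j1,7 [0.09 0.85] sgn 1
xyz [0.12, -19.71, -8.42] twist [0.742, 0.0, 0.002]
```

Emit:
move_arm:
  targets:
    - {"xyz": [0, -19.7, -8.3], "twist": [0.742, 0, 0.002], "fingers": 4}
    - {"xyz": [0, -19.7, -8.3], "twist": [0.742, 0, 0.002], "fingers": 4}
    - {"xyz": [0, -19.7, -8.3], "twist": [0.742, 0, 0.002], "fingers": 4}
    - {"xyz": [0, -19.7, -8.3], "twist": [0.742, 0, 0.002], "fingers": 3.4}
    - {"xyz": [0, -19.7, -8.3], "twist": [0.742, 0, 0.002], "fingers": 3.4}
    - {"xyz": [0, -19.7, -8.3], "twist": [0.742, 0, 0.002], "fingers": 3.4}
    - {"xyz": [4, -19.7, -8.3], "twist": [0.742, 0, 0.002], "fingers": 3.4}
    - {"xyz": [7, -19.7, -8.3], "twist": [0.742, 0, 0.002], "fingers": 3.4}
    - {"xyz": [7, -19.7, -8.3], "twist": [0.742, 0, 0.002], "fingers": 3.4}

```text
time_s: 8.4
position: [0.6167, 0.3225, 0.1036]
ee_rot: [2.449, 1.561, -2.62]
ft_force: [0.2, -0.8, -0.3]
grip_width: 0.0344
```

```bash
python3 -c "
from h import *
go(.6205,.324,.06,-20.5,1)"
```

```text
t 8.4 pos [0.6167 0.3225 0.1036] F [ 0.2 -0.8 -0.3] w 0.0344 j1,7 [-0.08  0.34] sgn 1
xyz [4.36, -0.33, 0.3] twist [0.001, -0.007, -0.006]
```

Emit:
move_arm:
  targets:
    - {"xyz": [0, -0.3, 0.3], "twist": [0, -0.007, -0.006], "fingers": 3.4}
    - {"xyz": [0.5, -0.3, 0.3], "twist": [0, -0.007, -0.006], "fingers": 3.4}
    - {"xyz": [2, -0.3, 0.3], "twist": [0, -0.007, -0.006], "fingers": 3.4}
    - {"xyz": [3.5, -0.3, 0.3], "twist": [0, -0.007, -0.006], "fingers": 3.2}
    - {"xyz": [4.4, -0.3, 0.3], "twist": [0, -0.007, -0.006], "fingers": 2.6}
    - {"xyz": [4.4, -0.3, 0.3], "twist": [0, -0.007, -0.006], "fingers": 2.2}
    - {"xyz": [4.4, -0.3, 0.3], "twist": [0, -0.007, -0.006], "fingers": 2.2}

```text
time_s: 8.98
position: [0.62, 0.324, 0.0591]
ee_rot: [2.462, 1.57, -2.607]
ft_force: [0.7, 0.2, 0.1]
grip_width: 0.0223
```

```bash
python3 -c "
from h import *
f=grab('scene');save(f,'s1.png',(150,210,260,320),5)
go(.6205,.324,.06,-20.5,1)"
```

```text
t 9.03 pos [0.6202 0.3243 0.0598] F [-0.4  0.5  0. ] w 0.0221 j1,7 [-0.1   0.32] sgn 1
xyz [-0.02, -0.04, -0.02] twist [0.001, -0.0, -0.0]
```

View pics/s1.png

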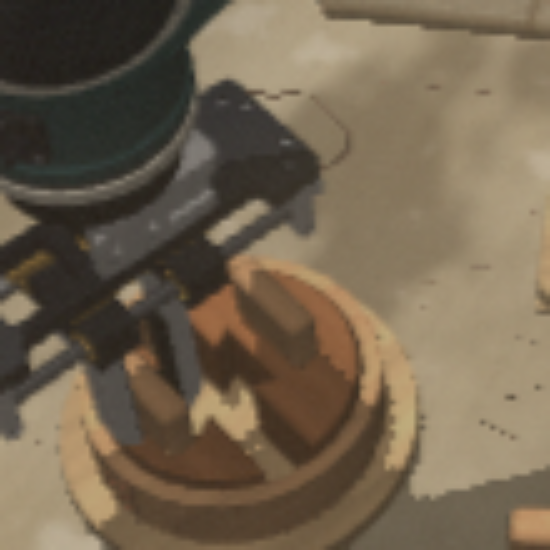

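The fingers straddle the small cheek's handle. I'll close, slide 8 mm inward and lift.

Emit:
move_arm:
  targets:
    - {"xyz": [0, 0, 0], "twist": [0, 0, 0], "fingers": 1.8}
    - {"xyz": [0, 0, 0], "twist": [0, 0, 0], "fingers": 1.0}
    - {"xyz": [0, 0, 0], "twist": [0, 0, 0], "fingers": 0.8}
    - {"xyz": [0, 0, 0], "twist": [0, 0, 0], "fingers": 0.8}
    - {"xyz": [0, 0, -0.3], "twist": [0, 0, 0], "fingers": 0.8}
    - {"xyz": [0, 0, -0.6], "twist": [0, 0, 0], "fingers": 0.8}
    - {"xyz": [0, 0, -0.8], "twist": [0, 0, 0], "fingers": 0.8}
    - {"xyz": [-0.2, 0, -0.8], "twist": [0, 0, 0], "fingers": 0.8}
    - {"xyz": [-0.6, 0, -0.8], "twist": [0, 0, 0], "fingers": 0.8}
    - {"xyz": [-1.0, 0, -0.8], "twist": [0, 0, 0], "fingers": 0.8}

```text
time_s: 9.87
position: [0.6173, 0.3164, 0.0698]
ee_rot: [2.65, 1.57, -2.419]
ft_force: [-0.4, -0.7, -1.2]
grip_width: 0.0161
```

```bash
python3 -c "
from h import *
go(.6177,.3165,.18,-20.5,1)"
```

```text
t 9.87 pos [0.6173 0.3164 0.0698] F [-0.4 -0.7 -1.2] w 0.0161 j1,7 [-0.08  0.33] sgn 1
xyz [-11.02, -0.03, 0.02] twist [0.001, -0.001, -0.0]
```

Emit:
move_arm:
  targets:
    - {"xyz": [-0.6, 0, 0], "twist": [0, 0, 0], "fingers": 0.8}
    - {"xyz": [-1.2, 0, 0], "twist": [0, 0, 0], "fingers": 0.8}
    - {"xyz": [-2, 0, 0], "twist": [0, 0, 0], "fingers": 0.8}
    - {"xyz": [-3, 0, 0], "twist": [0, 0, 0], "fingers": 0.8}
    - {"xyz": [-5, 0, 0], "twist": [0, 0, 0], "fingers": 0.8}
    - {"xyz": [-8, 0, 0], "twist": [0, 0, 0], "fingers": 0.8}
    - {"xyz": [-11, 0, 0], "twist": [0, 0, 0], "fingers": 0.8}
    - {"xyz": [-11, 0, 0], "twist": [0, 0, 0], "fingers": 0.8}

```text
time_s: 10.53
position: [0.619, 0.3182, 0.1868]
ee_rot: [-0.715, 1.564, 0.499]
ft_force: [0.1, 1.0, -0.5]
grip_width: 0.0156
```

```bash
python3 -c "
from h import *
go(.4557,.0976,.18,22,1)"
```

```text
t 10.53 pos [0.619  0.3182 0.1868] F [ 0.1  1.  -0.5] w 0.0156 j1,7 [-0.05  0.38] sgn 1
xyz [0.52, 7.6, -26.38] twist [-0.741, 0.003, 0.006]
```

Emit:
move_arm:
  targets:
    - {"xyz": [0, 7.6, -26.4], "twist": [-0.741, 0.003, 0.006], "fingers": 0.8}
    - {"xyz": [0, 7.6, -26.4], "twist": [-0.741, 0.003, 0.006], "fingers": 0.8}
    - {"xyz": [0, 7.6, -26.4], "twist": [-0.741, 0.003, 0.006], "fingers": 0.8}
    - {"xyz": [0, 7.6, -26.4], "twist": [-0.741, 0.003, 0.006], "fingers": 0.8}
    - {"xyz": [0, 7.6, -26.4], "twist": [-0.741, 0.003, 0.006], "fingers": 0.8}
    - {"xyz": [0, 7.6, -26.4], "twist": [-0.741, 0.003, 0.006], "fingers": 0.8}
    - {"xyz": [0.5, 7.6, -26.4], "twist": [-0.741, 0.003, 0.006], "fingers": 0.8}
    - {"xyz": [4, 7.6, -26.4], "twist": [-0.741, 0.003, 0.006], "fingers": 0.8}
    - {"xyz": [8, 7.6, -26.4], "twist": [-0.741, 0.003, 0.006], "fingers": 0.8}
    - {"xyz": [8.5, 7.6, -26.4], "twist": [-0.741, 0.003, 0.006], "fingers": 0.8}
    - {"xyz": [8.5, 7.6, -26.4], "twist": [-0.741, 0.003, 0.006], "fingers": 0.8}

```text
time_s: 11.45
position: [0.4551, 0.0981, 0.0997]
ee_rot: [1.03, 1.568, 2.986]
ft_force: [-0.2, 0.6, -0.9]
grip_width: 0.0156
```

```bash
python3 -c "
from h import *
f=grab('scene');save(f,'s2.png',(210,180,350,320),4)
go(.4557,.0976,.053,22,1)"
```

```text
t 11.5 pos [0.4561 0.0987 0.1011] F [ 1.3  0.  -0.5] w 0.0159 j1,7 [0.52 1.26] sgn 1
xyz [4.81, 0.08, -0.09] twist [0.002, 0.001, -0.0]
```

View pics/s2.png

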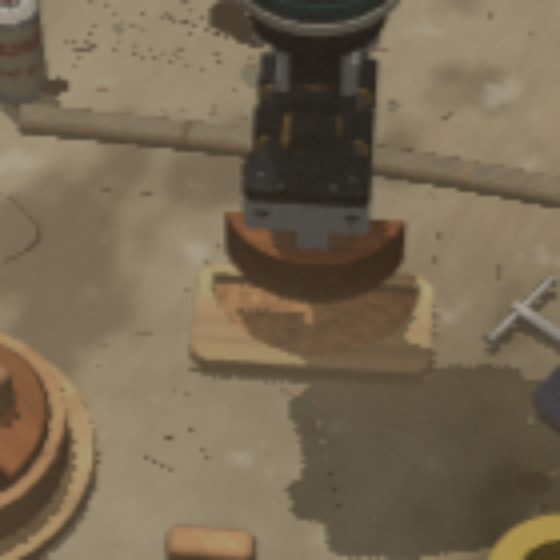

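Emit:
move_arm:
  targets:
    - {"xyz": [1, 0, -0.1], "twist": [0, 0, 0], "fingers": 0.8}
    - {"xyz": [2.2, 0, -0.1], "twist": [0, 0, 0], "fingers": 0.8}
    - {"xyz": [3.3, 0, -0.1], "twist": [0, 0, 0], "fingers": 0.8}
    - {"xyz": [4.2, 0, -0.1], "twist": [0, 0, 0], "fingers": 0.8}
    - {"xyz": [4.6, 0, -0.1], "twist": [0, 0, 0], "fingers": 0.8}
    - {"xyz": [4.8, 0, -0.1], "twist": [0, 0, 0], "fingers": 0.8}
    - {"xyz": [4.9, 0, -0.1], "twist": [0, 0, 0], "fingers": 0.8}

```text
time_s: 12.08
position: [0.4564, 0.0981, 0.0528]
ee_rot: [1.579, 1.57, -2.747]
ft_force: [-13.2, -5.2, 43.6]
grip_width: 0.0153
```

Emit:
move_arm:
  targets:
    - {"xyz": [0.1, 0, 0], "twist": [0, 0, 0], "fingers": 0.8}
    - {"xyz": [0.1, 0, 0], "twist": [0, 0, 0], "fingers": 0.8}

```text
time_s: 12.25
position: [0.4565, 0.0982, 0.0527]
ee_rot: [2.387, 1.569, -1.938]
ft_force: [-12.5, -3.7, 35.2]
grip_width: 0.0159
```

Emit:
move_arm:
  targets:
    - {"xyz": [-0.1, 0, 0], "twist": [0, 0, 0], "fingers": 0.8}
    - {"xyz": [-0.1, 0, 0], "twist": [0, 0, 0], "fingers": 2.2}
    - {"xyz": [-0.1, 0, 0], "twist": [0, 0, 0], "fingers": 3.4}
    - {"xyz": [-0.1, 0, 0], "twist": [0, 0, 0], "fingers": 3.4}
    - {"xyz": [-3, 0, 0], "twist": [0, 0, 0], "fingers": 3.4}
    - {"xyz": [-7, 0, 0], "twist": [0, 0, 0], "fingers": 3.4}
    - {"xyz": [-11, 0, 0], "twist": [0, 0, 0], "fingers": 3.4}
    - {"xyz": [-11, 0, 0], "twist": [0, 0, 0], "fingers": 3.4}

```text
time_s: 12.92
position: [0.4591, 0.0997, 0.1683]
ee_rot: [-2.216, 1.565, -0.257]
ft_force: [-0.5, 0.4, 0.3]
grip_width: 0.0344
```

```bash
python3 -c "
from h import *
f=grab('scene');C=cloud(f)
n,lab,_,ce=cv2.connectedComponentsWithStats(((C[...,2]>.068)&(C[...,2]<.098)).astype(np.uint8))
for i in range(1,n):
    m=lab==i
    if 160<ce[i][0]<330 and 240<ce[i][1]<370 and m.sum()>30:
        p=C[m];r=cv2.minAreaRect(p[:,:2].astype(np.float32));print(ce[i].round(),m.sum(),p.mean(0).round(4),r)
go(.595,.257,.18,-20.5,1)"
```

```text
[287. 245.] 137 [0.4541 0.1004 0.0759] ((0.4546411335468292, 0.09895072877407074), (0.04936838895082474, 0.019735317677259445), 22.002483367919922)
[204. 271.] 168 [0.5914 0.2596 0.0817] ((0.5931454300880432, 0.25700634717941284), (0.017352750524878502, 0.05029548332095146), 67.2054214477539)
[262. 328.] 153 [0.3995 0.3335 0.0833] ((0.3995346426963806, 0.3329956531524658), (0.045131392776966095, 0.009134998545050621), 28.822858810424805)
t 12.97 pos [0.4583 0.0986 0.1655] F [ 0.5 -0.8 -1.4] w 0.0341 j1,7 [0.61 1.36] sgn 1
xyz [-1.43, -18.63, 9.52] twist [0.744, -0.003, 0.004]
```

Emit:
move_arm:
  targets:
    - {"xyz": [-1.4, -18.6, 9.5], "twist": [0.744, -0.003, 0.004], "fingers": 3.4}
    - {"xyz": [-1.4, -18.6, 9.5], "twist": [0.744, -0.003, 0.004], "fingers": 3.4}
    - {"xyz": [-1.4, -18.6, 9.5], "twist": [0.744, -0.003, 0.004], "fingers": 3.4}
    - {"xyz": [-1.4, -18.6, 9.5], "twist": [0.744, -0.003, 0.004], "fingers": 3.4}
    - {"xyz": [-1.4, -18.6, 9.5], "twist": [0.744, -0.003, 0.004], "fingers": 3.4}
    - {"xyz": [-1.4, -18.6, 9.5], "twist": [0.744, -0.003, 0.004], "fingers": 3.4}
    - {"xyz": [-1.4, -18.6, 9.5], "twist": [0.744, -0.003, 0.004], "fingers": 3.4}
    - {"xyz": [3, -18.6, 9.5], "twist": [0.744, -0.003, 0.004], "fingers": 3.4}
    - {"xyz": [6, -18.6, 9.5], "twist": [0.744, -0.003, 0.004], "fingers": 3.4}
    - {"xyz": [6, -18.6, 9.5], "twist": [0.744, -0.003, 0.004], "fingers": 3.4}

```text
time_s: 13.8
position: [0.5919, 0.2537, 0.0991]
ee_rot: [2.388, 1.562, -2.68]
ft_force: [-0.2, -0.3, -1.1]
grip_width: 0.0343
```

```bash
python3 -c "
from h import *
go(.595,.257,.06,-20.5,1)"
```

```text
t 13.8 pos [0.5919 0.2537 0.0991] F [-0.2 -0.3 -1.1] w 0.0343 j1,7 [0.04 0.4 ] sgn 1
xyz [3.91, -0.2, 0.45] twist [0.003, -0.006, -0.006]
```

Emit:
move_arm:
  targets:
    - {"xyz": [0, -0.2, 0.45], "twist": [0.003, -0.006, -0.006], "fingers": 3.4}
    - {"xyz": [0.5, -0.2, 0.45], "twist": [0.003, -0.006, -0.006], "fingers": 3.4}
    - {"xyz": [2, -0.2, 0.45], "twist": [0.003, -0.006, -0.006], "fingers": 3.4}
    - {"xyz": [3.3, -0.2, 0.45], "twist": [0.003, -0.006, -0.006], "fingers": 3.2}
    - {"xyz": [3.9, -0.2, 0.45], "twist": [0.003, -0.006, -0.006], "fingers": 2.6}
    - {"xyz": [3.9, -0.2, 0.45], "twist": [0.003, -0.006, -0.006], "fingers": 2.2}
    - {"xyz": [3.9, -0.2, 0.45], "twist": [0.003, -0.006, -0.006], "fingers": 2.2}

```text
time_s: 14.38
position: [0.5949, 0.2571, 0.06]
ee_rot: [2.657, 1.57, -2.414]
ft_force: [0.1, 0.1, 0.3]
grip_width: 0.0222
```

```bash
python3 -c "
from h import *
f=grab('scene');save(f,'l1.png',(150,210,260,320),5)
go(.595,.257,.06,-20.5,1)"
```

```text
t 14.43 pos [0.5952 0.2572 0.0604] F [-0.1 -0.6  0.5] w 0.0221 j1,7 [0.02 0.36] sgn 1
xyz [0.04, 0.01, -0.03] twist [-0.0, 0.0, 0.0]
```

View pics/l1.png

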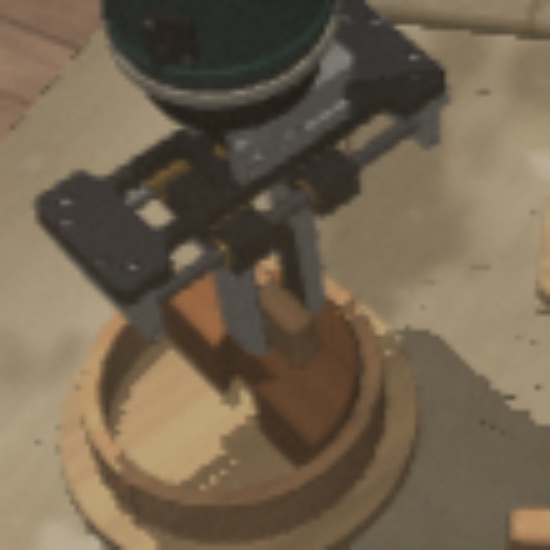

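The fingers straddle the large cheek's handle. I'll close, slide 10 mm toward +y and lift.

Emit:
move_arm:
  targets:
    - {"xyz": [0, 0, 0], "twist": [0, 0, 0], "fingers": 1.8}
    - {"xyz": [0, 0, 0], "twist": [0, 0, 0], "fingers": 1.0}
    - {"xyz": [0, 0, 0], "twist": [0, 0, 0], "fingers": 0.8}
    - {"xyz": [0, 0, 0], "twist": [0, 0, 0], "fingers": 0.8}
    - {"xyz": [0, 0, 0.3], "twist": [0, 0, 0], "fingers": 0.8}
    - {"xyz": [0, 0, 0.7], "twist": [0, 0, 0], "fingers": 0.8}
    - {"xyz": [0, 0, 1.0], "twist": [0, 0, 0], "fingers": 0.8}
    - {"xyz": [-0.2, 0, 1.0], "twist": [0, 0, 0], "fingers": 0.8}
    - {"xyz": [-0.6, 0, 1.0], "twist": [0, 0, 0], "fingers": 0.8}
    - {"xyz": [-1.0, 0, 1.0], "twist": [0, 0, 0], "fingers": 0.8}

```text
time_s: 15.27
position: [0.5985, 0.2666, 0.0705]
ee_rot: [0.703, 1.571, 1.916]
ft_force: [-0.3, 0.2, -1.0]
grip_width: 0.0158
```

Emit:
move_arm:
  targets:
    - {"xyz": [-0.6, 0, 0], "twist": [0, 0, 0], "fingers": 0.8}
    - {"xyz": [-1.2, 0, 0], "twist": [0, 0, 0], "fingers": 0.8}
    - {"xyz": [-2, 0, 0], "twist": [0, 0, 0], "fingers": 0.8}
    - {"xyz": [-3, 0, 0], "twist": [0, 0, 0], "fingers": 0.8}
    - {"xyz": [-5, 0, 0], "twist": [0, 0, 0], "fingers": 0.8}
    - {"xyz": [-8, 0, 0], "twist": [0, 0, 0], "fingers": 0.8}
    - {"xyz": [-12, 0, 0], "twist": [0, 0, 0], "fingers": 0.8}
    - {"xyz": [-14, 0, 0], "twist": [0, 0, 0], "fingers": 0.8}
    - {"xyz": [-14, 0, 0], "twist": [0, 0, 0], "fingers": 0.8}

```text
time_s: 16.02
position: [0.6, 0.268, 0.2165]
ee_rot: [-0.788, 1.564, 0.425]
ft_force: [0.2, 0.7, -2.2]
grip_width: 0.0158
```

```bash
python3 -c "
from h import *
go(.405,-.3255,.21,7,1)"
```

```text
t 16.02 pos [0.6    0.268  0.2165] F [ 0.2  0.7 -2.2] w 0.0158 j1,7 [0.05 0.44] sgn 1
xyz [0.35, -2.52, -62.42] twist [-0.48, 0.004, 0.006]
```

Emit:
move_arm:
  targets:
    - {"xyz": [0, -2.5, -62.4], "twist": [-0.48, 0.004, 0.006], "fingers": 0.8}
    - {"xyz": [0, -2.5, -62.4], "twist": [-0.48, 0.004, 0.006], "fingers": 0.8}
    - {"xyz": [0, -2.5, -62.4], "twist": [-0.48, 0.004, 0.006], "fingers": 0.8}
    - {"xyz": [0, -2.5, -62.4], "twist": [-0.48, 0.004, 0.006], "fingers": 0.8}
    - {"xyz": [0, -2.5, -62.4], "twist": [-0.48, 0.004, 0.006], "fingers": 0.8}
    - {"xyz": [0, -2.5, -62.4], "twist": [-0.48, 0.004, 0.006], "fingers": 0.8}
    - {"xyz": [0, -2.5, -62.4], "twist": [-0.48, 0.004, 0.006], "fingers": 0.8}
    - {"xyz": [0, -2.5, -62.4], "twist": [-0.48, 0.004, 0.006], "fingers": 0.8}
    - {"xyz": [0, -2.5, -62.4], "twist": [-0.48, 0.004, 0.006], "fingers": 0.8}
    - {"xyz": [0, -2.5, -62.4], "twist": [-0.48, 0.004, 0.006], "fingers": 0.8}
    - {"xyz": [0, -2.5, -62.4], "twist": [-0.48, 0.004, 0.006], "fingers": 0.8}
    - {"xyz": [0, -2.5, -62.4], "twist": [-0.48, 0.004, 0.006], "fingers": 0.8}

```text
time_s: 17.02
position: [0.4419, -0.2094, 0.2131]
ee_rot: [3.119, 1.57, -1.471]
ft_force: [2.0, -0.6, -2.3]
grip_width: 0.0157
```

```bash
python3 -c "
from h import *
go(.405,-.3255,.11,7,1)"
```

```text
t 17.02 pos [ 0.4419 -0.2094  0.2131] F [ 2.  -0.6 -2.3] w 0.0157 j1,7 [1.13 1.87] sgn 1
xyz [10.33, 5.08, -11.06] twist [-0.0, -0.001, -0.0]
```

Emit:
move_arm:
  targets:
    - {"xyz": [0, 5.1, -11.1], "twist": [0, 0, 0], "fingers": 0.8}
    - {"xyz": [0, 5.1, -11.1], "twist": [0, 0, 0], "fingers": 0.8}
    - {"xyz": [0, 5.1, -11.1], "twist": [0, 0, 0], "fingers": 0.8}
    - {"xyz": [3, 5.1, -11.1], "twist": [0, 0, 0], "fingers": 0.8}
    - {"xyz": [7, 5.1, -11.1], "twist": [0, 0, 0], "fingers": 0.8}
    - {"xyz": [10.3, 5.1, -11.1], "twist": [0, 0, 0], "fingers": 0.8}
    - {"xyz": [10.8, 5.1, -11.1], "twist": [0, 0, 0], "fingers": 0.8}
    - {"xyz": [10.8, 5.1, -11.1], "twist": [0, 0, 0], "fingers": 0.8}

```text
time_s: 17.68
position: [0.4042, -0.325, 0.1043]
ee_rot: [0.758, 1.568, 2.451]
ft_force: [0.3, -0.4, -1.3]
grip_width: 0.0159
```

```bash
python3 -c "
from h import *
f=grab('scene');a=f['img'][100:220,300:440,::-1];b=f['img'][245:335,155:260,::-1]
cv2.imwrite('pics/l2.png',np.hstack([cv2.resize(a,(420,360)),cv2.resize(b,(378,324))[:360] if 0 else cv2.resize(b,(380,360))]))
go(.405,-.3255,.0545,7,1)"
```

```text
t 17.73 pos [ 0.4052 -0.3256  0.106 ] F [ 0.2  0.2 -1.1] w 0.0157 j1,7 [1.21 1.98] sgn 1
xyz [5.15, 0.02, 0.02] twist [0.001, -0.0, -0.0]
```

View pics/l2.png

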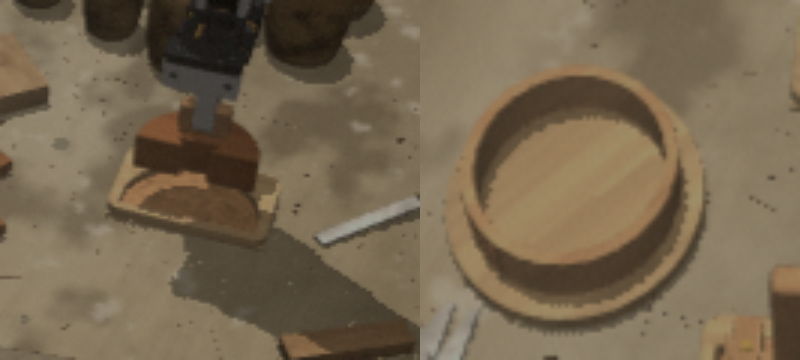

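Emit:
move_arm:
  targets:
    - {"xyz": [1.2, 0, 0], "twist": [0, 0, 0], "fingers": 0.8}
    - {"xyz": [2.5, 0, 0], "twist": [0, 0, 0], "fingers": 0.8}
    - {"xyz": [3.7, 0, 0], "twist": [0, 0, 0], "fingers": 0.8}
    - {"xyz": [4.5, 0, 0], "twist": [0, 0, 0], "fingers": 0.8}
    - {"xyz": [5.0, 0, 0], "twist": [0, 0, 0], "fingers": 0.8}
    - {"xyz": [5.15, 0, 0], "twist": [0, 0, 0], "fingers": 0.8}
    - {"xyz": [5.15, 0, 0], "twist": [0, 0, 0], "fingers": 0.8}

```text
time_s: 18.32
position: [0.4051, -0.3255, 0.0543]
ee_rot: [1.44, 1.57, 3.134]
ft_force: [-0.3, 0.1, -2.3]
grip_width: 0.0156
```

Emit:
move_arm:
  targets:
    - {"xyz": [0.05, 0, 0], "twist": [0, 0, 0], "fingers": 0.8}
    - {"xyz": [0.05, 0, 0], "twist": [0, 0, 0], "fingers": 0.8}

```text
time_s: 18.48
position: [0.4054, -0.3256, 0.0539]
ee_rot: [2.452, 1.57, -2.138]
ft_force: [-0.4, -0.7, -1.7]
grip_width: 0.0159
```

Emit:
move_arm:
  targets:
    - {"xyz": [0.1, 0, 0], "twist": [0, 0, 0], "fingers": 0.8}
    - {"xyz": [0.1, 0, 0], "twist": [0, 0, 0], "fingers": 0.8}

```text
time_s: 18.65
position: [0.4054, -0.3257, 0.0537]
ee_rot: [2.577, 1.57, -2.013]
ft_force: [-6.5, 3.8, 18.8]
grip_width: 0.0159
```

Emit:
move_arm:
  targets:
    - {"xyz": [0, 0, 0], "twist": [0, 0, 0], "fingers": 2.2}
    - {"xyz": [0, 0, 0], "twist": [0, 0, 0], "fingers": 3.4}
    - {"xyz": [0, 0, 0], "twist": [0, 0, 0], "fingers": 3.4}
    - {"xyz": [-3, 0, 0], "twist": [0, 0, 0], "fingers": 3.4}
    - {"xyz": [-7, 0, 0], "twist": [0, 0, 0], "fingers": 3.4}
    - {"xyz": [-11, 0, 0], "twist": [0, 0, 0], "fingers": 3.4}
    - {"xyz": [-15, 0, 0], "twist": [0, 0, 0], "fingers": 3.4}
    - {"xyz": [-15, 0, 0], "twist": [0, 0, 0], "fingers": 3.4}

```text
time_s: 19.32
position: [0.4081, -0.3268, 0.2104]
ee_rot: [-2.608, 1.562, -0.913]
ft_force: [0.7, -0.5, 0.2]
grip_width: 0.0338
```

```bash
python3 - <<'E'
from h import *
T0=dict(np.load("top0.npz"))
for nm,fb in(('top',(145,165,212,235)),('scene',(155,248,240,330))):
    f=grab(nm);C=cloud(f);a,b,c,d=fb;B=C[b:d,a:c].reshape(-1,3)
    p=B[(B[:,2]>.040)&(B[:,2]<.052)]
    A=np.c_[2*p[:,:2],np.ones(len(p))];s=np.linalg.lstsq(A,(p[:,:2]**2).sum(1),rcond=None)[0]
    print(nm,len(p),"circle",s[:2].round(4),np.sqrt(s[2]+s[0]**2+s[1]**2).round(4),cv2.minEnclosingCircle(p[:,:2].astype(np.float32)),"z",np.median(p[:,2]))
    if nm=='scene':
        B=C[146:190,330:400].reshape(-1,3);p=B[(B[:,2]>.071)&(B[:,2]<.09)];print("large handle",p.mean(0),cv2.minAreaRect(p[:,:2].astype(np.float32)))
        p=B[(B[:,2]>.035)&(B[:,2]<.052)];print(" body top z",np.median(p[:,2]),cv2.minAreaRect(p[:,:2].astype(np.float32)))
# cross: batten axis from the brown mask in top0
C=cloud(T0)
im=T0["img"][166:222,306:362]; hsv=cv2.cvtColor(im,cv2.COLOR_RGB2HSV)
Z=C[166:222,306:362,2];pts=C[166:222,306:362][(Z>.010)&(Z<.045)]
q=pts[:,:2]-np.array([.629,-.2215]);r=np.hypot(*q.T);th=np.degrees(np.arctan2(q[:,1],q[:,0]))[r>.045]
print("batten angle",np.degrees(np.angle(np.exp(4j*np.radians(th)).mean()))/4)
print(arm.get_state()["position"])
E
```

```text
top 387 circle [0.6067 0.2834] 0.0662 ((0.6069843173027039, 0.2834889590740204), 0.07103849202394485) z 0.04551080940161012
scene 657 circle [0.6036 0.2836] 0.0663 ((0.6044217348098755, 0.2828267216682434), 0.07231393456459045) z 0.04494464034246204
large handle [ 0.40376996 -0.32265661  0.07681318] ((0.40387776494026184, -0.32278281450271606), (0.048312485218048096, 0.023404330015182495), 5.612401485443115)
 body top z 0.0442135742210249 ((0.4050224721431732, -0.32098981738090515), (0.11930310726165771, 0.05524346977472305), 8.041929244995117)
batten angle -24.29889056144485
[ 0.40586075 -0.32621179  0.20500948]
```

```bash
python3 -c "
from h import *
go(.543,.260,.21,-69.3,1)"
```

```text
t 19.42 pos [ 0.4059 -0.3262  0.205 ] F [-0.4  0.3 -0.4] w 0.0339 j1,7 [1.28 2.08] sgn 1
xyz [-0.69, -20.77, 56.51] twist [1.332, -0.003, 0.003]
```

Emit:
move_arm:
  targets:
    - {"xyz": [-0.7, -20.8, 56.5], "twist": [1.332, 0, 0], "fingers": 3}
    - {"xyz": [-0.7, -20.8, 56.5], "twist": [1.332, 0, 0], "fingers": 3}
    - {"xyz": [-0.7, -20.8, 56.5], "twist": [1.332, 0, 0], "fingers": 3}
    - {"xyz": [-0.7, -20.8, 56.5], "twist": [1.332, 0, 0], "fingers": 3}
    - {"xyz": [-0.7, -20.8, 56.5], "twist": [1.332, 0, 0], "fingers": 3}
    - {"xyz": [-0.7, -20.8, 56.5], "twist": [1.332, 0, 0], "fingers": 3}
    - {"xyz": [-0.7, -20.8, 56.5], "twist": [1.332, 0, 0], "fingers": 3}
    - {"xyz": [-0.7, -20.8, 56.5], "twist": [1.332, 0, 0], "fingers": 3}
    - {"xyz": [-0.7, -20.8, 56.5], "twist": [1.332, 0, 0], "fingers": 3}
    - {"xyz": [-0.7, -20.8, 56.5], "twist": [1.332, 0, 0], "fingers": 3}
    - {"xyz": [-0.7, -20.8, 56.5], "twist": [1.332, 0, 0], "fingers": 3}
    - {"xyz": [-0.7, -20.8, 56.5], "twist": [1.332, 0, 0], "fingers": 3}

```text
time_s: 20.42
position: [0.5037, 0.0874, 0.207]
ee_rot: [-2.226, 1.567, -1.807]
ft_force: [0.3, -0.9, -0.1]
grip_width: 0.03
```

```bash
python3 -c "
from h import *
go(.543,.260,.08,-69.3,1)"
```

```text
t 20.42 pos [0.5037 0.0874 0.207 ] F [ 0.3 -0.9 -0.1] w 0.03 j1,7 [ 0.45 -0.04] sgn 1
xyz [12.64, 14.21, 10.63] twist [0.057, -0.002, 0.003]
```

Emit:
move_arm:
  targets:
    - {"xyz": [0, 14.2, 10.6], "twist": [0.057, 0, 0.003], "fingers": 2.8}
    - {"xyz": [0, 14.2, 10.6], "twist": [0.057, 0, 0.003], "fingers": 2.8}
    - {"xyz": [0, 14.2, 10.6], "twist": [0.057, 0, 0.003], "fingers": 2.8}
    - {"xyz": [0, 14.2, 10.6], "twist": [0.057, 0, 0.003], "fingers": 2.8}
    - {"xyz": [3, 14.2, 10.6], "twist": [0.057, 0, 0.003], "fingers": 2.8}
    - {"xyz": [7, 14.2, 10.6], "twist": [0.057, 0, 0.003], "fingers": 2.8}
    - {"xyz": [11, 14.2, 10.6], "twist": [0.057, 0, 0.003], "fingers": 2.8}
    - {"xyz": [13, 14.2, 10.6], "twist": [0.057, 0, 0.003], "fingers": 2.8}
    - {"xyz": [13, 14.2, 10.6], "twist": [0.057, 0, 0.003], "fingers": 2.8}

```text
time_s: 21.17
position: [0.5396, 0.2584, 0.0706]
ee_rot: [3.129, 1.56, -2.792]
ft_force: [0.3, -0.5, -0.4]
grip_width: 0.0282
```

```bash
python3 -c "
from h import *
go(.543,.260,.018,-69.3,1)"
```

```text
t 21.17 pos [0.5396 0.2584 0.0706] F [ 0.3 -0.5 -0.4] w 0.0282 j1,7 [ 0.02 -0.53] sgn 1
xyz [5.26, 0.03, 0.43] twist [0.001, -0.011, -0.0]
```

Emit:
move_arm:
  targets:
    - {"xyz": [0, 0, 0.4], "twist": [0, -0.011, 0], "fingers": 2.8}
    - {"xyz": [0, 0, 0.4], "twist": [0, -0.011, 0], "fingers": 2.8}
    - {"xyz": [1.5, 0, 0.4], "twist": [0, -0.011, 0], "fingers": 2.8}
    - {"xyz": [3, 0, 0.4], "twist": [0, -0.011, 0], "fingers": 2.8}
    - {"xyz": [4.5, 0, 0.4], "twist": [0, -0.011, 0], "fingers": 2.8}
    - {"xyz": [5.2, 0, 0.4], "twist": [0, -0.011, 0], "fingers": 2.4}
    - {"xyz": [5.2, 0, 0.4], "twist": [0, -0.011, 0], "fingers": 1.8}
    - {"xyz": [5.2, 0, 0.4], "twist": [0, -0.011, 0], "fingers": 1.6}

```text
time_s: 21.83
position: [0.5425, 0.2597, 0.0182]
ee_rot: [2.504, 1.57, 2.866]
ft_force: [0.3, 0.2, -0.3]
grip_width: 0.017
```

Emit:
move_arm:
  targets:
    - {"xyz": [0, 0, 0], "twist": [0, 0, 0], "fingers": 1.3}
    - {"xyz": [0, 0, 0], "twist": [0, 0, 0], "fingers": 1.0}
    - {"xyz": [0, 0, 0], "twist": [0, 0, 0], "fingers": 0.4}
    - {"xyz": [0, 0, 0], "twist": [0, 0, 0], "fingers": 0.4}
    - {"xyz": [0, 0, 0], "twist": [0, 0, 0], "fingers": 0.4}

```text
time_s: 22.25
position: [0.5429, 0.2599, 0.0188]
ee_rot: [0.398, 1.57, 0.761]
ft_force: [-1.0, -1.0, 6.0]
grip_width: 0.0087
```

```bash
python3 -c "
from h import *
go(.543,.260,.018,-69.3,1)"
```

```text
t 22.25 pos [0.5429 0.2599 0.0188] F [-1. -1.  6.] w 0.0087 j1,7 [-0.01 -0.57] sgn 1
xyz [0.08, 0.01, 0.01] twist [0.001, 0.001, -0.0]
```

Emit:
move_arm:
  targets:
    - {"xyz": [-0.4, 0, 0], "twist": [0, 0, 0], "fingers": 0.4}
    - {"xyz": [-1, 0, 0], "twist": [0, 0, 0], "fingers": 0.4}
    - {"xyz": [-2, 0, 0], "twist": [0, 0, 0], "fingers": 0.4}
    - {"xyz": [-4, 0, 0], "twist": [0, 0, 0], "fingers": 0.4}
    - {"xyz": [-7, 0, 0], "twist": [0, 0, 0], "fingers": 0.4}
    - {"xyz": [-10, 0, 0], "twist": [0, 0, 0], "fingers": 0.4}
    - {"xyz": [-13, 0, 0], "twist": [0, 0, 0], "fingers": 0.4}
    - {"xyz": [-16, 0, 0], "twist": [0, 0, 0], "fingers": 0.4}
    - {"xyz": [-17.5, 0, 0], "twist": [0, 0, 0], "fingers": 0.4}
    - {"xyz": [-17.5, 0, 0], "twist": [0, 0, 0], "fingers": 0.4}

```text
time_s: 23.08
position: [0.5439, 0.2608, 0.1982]
ee_rot: [0.029, 1.565, 0.392]
ft_force: [-0.1, 0.2, -0.6]
grip_width: 0.0085
```

```bash
python3 -c "
from h import *
f=grab('scene');save(f,'h1.png',(130,160,300,330),3.5)
C=cloud(f);B=C[160:330,130:300].reshape(-1,3)
p=arm.get_state()['position'];print(p)
d=B-p;m=(d[:,0]>.02)&(np.hypot(*(B[:,:2]-[.605,.2835]).T)<.08)&(B[:,2]>.12);q=B[m]
A=np.c_[q[:,:2]-q[:,:2].mean(0),np.ones(len(q))];print(len(q),q[:,2].min(),q[:,2].max(),np.linalg.lstsq(A,q[:,2],rcond=None)[0])
go(.629+.0665*np.cos(np.radians(-159.3)),-.2217+.0665*np.sin(np.radians(-159.3)),.195,-69.3,1)"
```

```text
[0.54335467 0.26017367 0.19591579]
1844 0.18870587492766977 0.4645770091602869 [-1.28486525 -0.64123534  0.27201802]
t 23.13 pos [0.5434 0.2602 0.1959] F [ 0.2 -0.8 -2.4] w 0.0088 j1,7 [ 0.09 -0.44] sgn 1
xyz [0.04, -48.09, -15.73] twist [0.001, 0.004, 0.0]
```

View pics/h1.png

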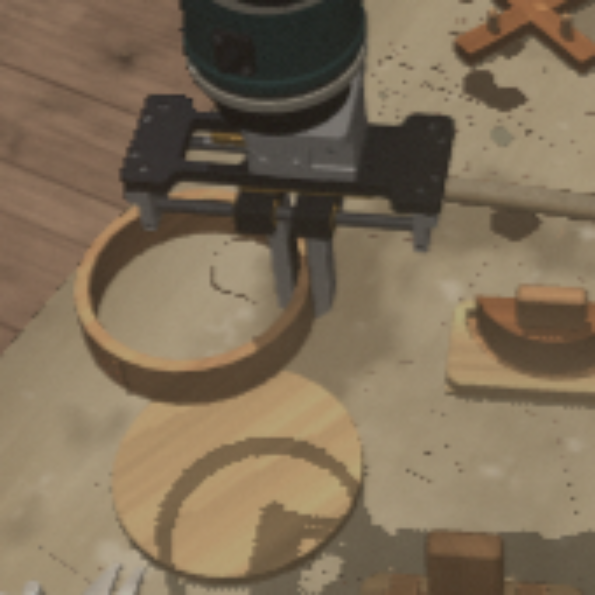

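The hoop hangs level in the grip. Now to the cross.

Emit:
move_arm:
  targets:
    - {"xyz": [0, -48.1, -15.7], "twist": [0, 0.004, 0], "fingers": 0.4}
    - {"xyz": [0, -48.1, -15.7], "twist": [0, 0.004, 0], "fingers": 0.4}
    - {"xyz": [0, -48.1, -15.7], "twist": [0, 0.004, 0], "fingers": 0.4}
    - {"xyz": [0, -48.1, -15.7], "twist": [0, 0.004, 0], "fingers": 0.4}
    - {"xyz": [0, -48.1, -15.7], "twist": [0, 0.004, 0], "fingers": 0.4}
    - {"xyz": [0, -48.1, -15.7], "twist": [0, 0.004, 0], "fingers": 0.4}
    - {"xyz": [0, -48.1, -15.7], "twist": [0, 0.004, 0], "fingers": 0.4}
    - {"xyz": [0, -48.1, -15.7], "twist": [0, 0.004, 0], "fingers": 0.4}
    - {"xyz": [0, -48.1, -15.7], "twist": [0, 0.004, 0], "fingers": 0.4}
    - {"xyz": [0, -48.1, -15.7], "twist": [0, 0.004, 0], "fingers": 0.4}
    - {"xyz": [0, -48.1, -15.7], "twist": [0, 0.004, 0], "fingers": 0.4}
    - {"xyz": [0, -48.1, -15.7], "twist": [0, 0.004, 0], "fingers": 0.4}

```text
time_s: 24.13
position: [0.5658, -0.2416, 0.1944]
ee_rot: [2.685, 1.569, 3.047]
ft_force: [1.1, -0.2, -0.7]
grip_width: 0.0088
```

```bash
python3 -c "
from h import *
go(.5668,-.2452,.07,-69.3,1)"
```

```text
t 24.13 pos [ 0.5658 -0.2416  0.1944] F [ 1.1 -0.2 -0.7] w 0.0088 j1,7 [0.85 0.45] sgn 1
xyz [12.44, -0.38, -0.02] twist [0.001, -0.002, -0.001]
```

Emit:
move_arm:
  targets:
    - {"xyz": [0, -0.4, 0], "twist": [0, 0, 0], "fingers": 0.4}
    - {"xyz": [4, -0.4, 0], "twist": [0, 0, 0], "fingers": 0.4}
    - {"xyz": [8, -0.4, 0], "twist": [0, 0, 0], "fingers": 0.4}
    - {"xyz": [11, -0.4, 0], "twist": [0, 0, 0], "fingers": 0.4}
    - {"xyz": [12.4, -0.4, 0], "twist": [0, 0, 0], "fingers": 0.4}
    - {"xyz": [12.4, -0.4, 0], "twist": [0, 0, 0], "fingers": 0.4}

```text
time_s: 24.63
position: [0.5651, -0.2443, 0.0671]
ee_rot: [2.386, 1.564, 2.749]
ft_force: [0.6, 0.4, -0.1]
grip_width: 0.0087
```

```bash
python3 -c "
from h import *
a=grab('scene')['img'][105:205,225:335,::-1];b=grab('top')['img'][155:235,295:375,::-1]
cv2.imwrite('pics/h2.png',np.hstack([cv2.resize(a,(440,400)),cv2.resize(b,(360,400))[:, :360]]))
go(.5668,-.2452,.0225,-69.3,1)"
```

```text
t 24.73 pos [ 0.5675 -0.245   0.0713] F [0.2 0.8 0.1] w 0.0085 j1,7 [0.8  0.38] sgn 1
xyz [4.88, 0.0, -0.07] twist [0.002, -0.001, -0.001]
```

View pics/h2.png

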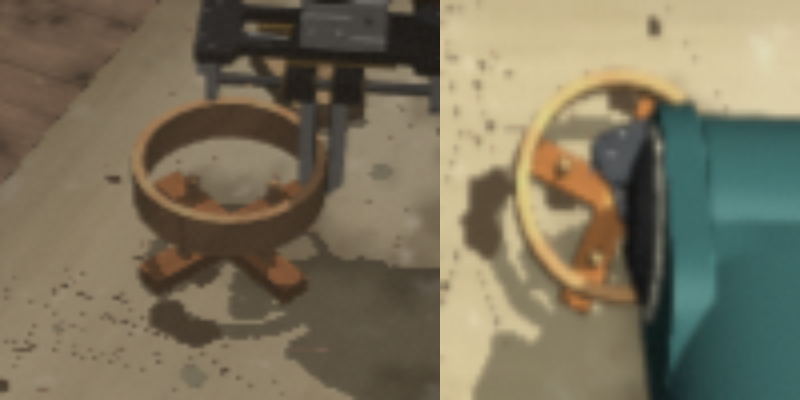

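Emit:
move_arm:
  targets:
    - {"xyz": [1, 0, 0], "twist": [0, 0, 0], "fingers": 0.4}
    - {"xyz": [2, 0, 0], "twist": [0, 0, 0], "fingers": 0.4}
    - {"xyz": [3, 0, 0], "twist": [0, 0, 0], "fingers": 0.4}
    - {"xyz": [4, 0, 0], "twist": [0, 0, 0], "fingers": 0.4}
    - {"xyz": [4.6, 0, 0], "twist": [0, 0, 0], "fingers": 0.4}
    - {"xyz": [4.75, 0, 0], "twist": [0, 0, 0], "fingers": 0.4}
    - {"xyz": [4.75, 0, 0], "twist": [0, 0, 0], "fingers": 0.4}

```text
time_s: 25.32
position: [0.5672, -0.2449, 0.0232]
ee_rot: [2.494, 1.568, 2.857]
ft_force: [0.4, 0.1, -0.8]
grip_width: 0.0086
```

Emit:
move_arm:
  targets:
    - {"xyz": [0.1, 0, 0], "twist": [0, 0, 0], "fingers": 0.4}
    - {"xyz": [0.1, 0, 0], "twist": [0, 0, 0], "fingers": 0.4}

```text
time_s: 25.48
position: [0.5674, -0.2449, 0.0228]
ee_rot: [2.61, 1.569, 2.973]
ft_force: [-3.8, 1.1, 6.6]
grip_width: 0.0086
```

Contact at the expected height. I'll release and rise clear.

Emit:
move_arm:
  targets:
    - {"xyz": [0, 0, 0], "twist": [0, 0, 0], "fingers": 1.4}
    - {"xyz": [0, 0, 0], "twist": [0, 0, 0], "fingers": 2.0}
    - {"xyz": [0, 0, 0], "twist": [0, 0, 0], "fingers": 2.0}
    - {"xyz": [-2, 0, 0], "twist": [0, 0, 0], "fingers": 2.0}
    - {"xyz": [-5, 0, 0], "twist": [0, 0, 0], "fingers": 2.0}
    - {"xyz": [-9, 0, 0], "twist": [0, 0, 0], "fingers": 2.4}
    - {"xyz": [-13, 0, 0], "twist": [0, 0, 0], "fingers": 3}
    - {"xyz": [-17, 0, 0], "twist": [0, 0, 0], "fingers": 3}
    - {"xyz": [-20, 0, 0], "twist": [0, 0, 0], "fingers": 3}

```text
time_s: 26.23
position: [0.5683, -0.2449, 0.2262]
ee_rot: [-1.651, 1.57, -1.288]
ft_force: [0.7, -0.1, 0.1]
grip_width: 0.0302
```

```bash
python3 - <<'E'
from h import *
go(.42,-.1,.22,-69.3,1)
f=grab('scene');a=f['img'][130:375,170:410,::-1]
cv2.imwrite('pics/e1.png',cv2.resize(a,(588,600)))
C=cloud(f);B=C[130:195,240:320].reshape(-1,3);p=B[(B[:,2]>.042)&(B[:,2]<.06)]
A=np.c_[2*p[:,:2],np.ones(len(p))];s=np.linalg.lstsq(A,(p[:,:2]**2).sum(1),rcond=None)[0];print("hoop",s[:2],"z",np.median(p[:,2]),"plane",np.linalg.lstsq(np.c_[p[:,:2]-s[:2],np.ones(len(p))],p[:,2],rcond=None)[0])
B=C[290:366,225:302].reshape(-1,3);p=B[(B[:,2]>.12)&(B[:,2]<.14)];print("key top",p.mean(0),cv2.minAreaRect(p[:,:2].astype(np.float32)))
E
```

```text
t 26.23 pos [ 0.5683 -0.2449  0.2262] F [ 0.7 -0.1  0.1] w 0.0302 j1,7 [0.86 0.47] sgn 1
xyz [0.61, 18.81, -8.72] twist [0.002, -0.0, 0.001]
hoop [ 0.6253823  -0.21381881] z 0.04831004515613446 plane [-0.00285373  0.00032208  0.04815309]
key top [0.40213784 0.32824091 0.12535269] ((0.40249499678611755, 0.3281742334365845), (0.04575072601437569, 0.020820053294301033), 18.686594009399414)
```

View pics/e1.png

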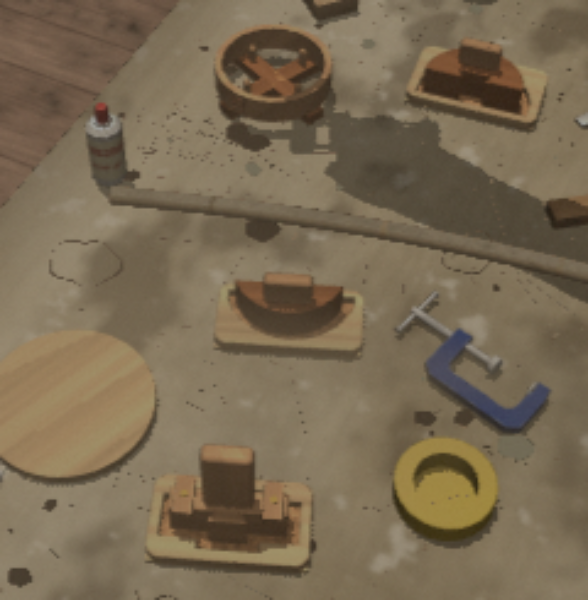

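```bash
python3 - <<'E'
from h import *
S=dict(np.load("scene0.npz"));f=grab("scene")
for n,(a,b,c,d) in {"bottle":(200,168,226,208),"block":(284,108,320,138)}.items():
    print(n,"mean abs diff",np.abs(S["img"][b:d,a:c].astype(int)-f["img"][b:d,a:c]).mean())
print(arm.get_state()["qvel"].round(3),arm.close_job())
E
```

```text
bottle mean abs diff 3.2182692307692307
block mean abs diff 2.958641975308642
the job is handed in; nothing more can be done
[-0.009  0.055  0.028  0.076  0.026 -0.066 -0.02 ] None
```

The job is handed in, done in the order asked and finished at about 26 s of the 118 s allowed.

- **Key:** I drew it straight up with about 1 N at the wrist, and the former did not shift. It stands in its tray about 2 mm from the tray's centre.
- **Cheeks:** I slid each 8–10 mm inward and then lifted it out. Both sit flat, handle up, in their own trays, with straight sides facing the right way and handle tops 76–77 mm up (band averages; 79 mm expected).
- **Hoop:** It lies level on the battens, its top at 48–50 mm, with the dowels inside it.
- **Bystanders:** The glue bottle and sanding block look the same as in the first picture.

Some readings did not come out clean:
- While setting down the small cheek, the wrist force rose briefly to about 44 N. This was through the cheek in the fingers and well under the 120 N limit.
- The two cameras disagree by about 3 mm in x.
- A rough circle fit put the hoop 8 mm off the cross's centre in y. The gripper position put it within about 1 mm, and the last picture shows the dowels inside the hoop.
- The arm still had a small residual joint motion of under 0.08 rad/s when I handed in. It was about 0.2 m up and touching nothing.

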